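# Close and lock a slip-casting mould

## Robot

A 7-joint arm with a two-finger parallel gripper is mounted at the origin on a cart in front of the work surface, level with it; the furniture and walls round the work are solid. World frame = base frame: x ahead of the robot, y to its left, z up, the work surface at z = 0. Lengths are in m, angles in rad, forces in N, time in s.
With the tool pointing down it reaches from about 0.425 to 0.875 m from the base axis. Payload 9.9 kg.
Tool frame: the origin (TCP) lies midway between the tips of the shut fingers; the grasp point (between the pads) lies 19 mm behind it; z points along the fingers, y is the line along which they close (so a half turn about z gives the same grasp; the last joint's range is limited). The gripper opens to 85 mm and grips with 20 to 120 N. Pads are 22 mm wide; open, the fingers measure 114 mm over their backs; the gripper's body (76 mm by 85 mm) begins 54 mm behind the grasp point. The pads swing forward as they close: fully open they stand 13 mm farther back than shut.
Start: joints at [0.6, 0.576, 0.025, 1.437, -0.015, 1.129, -0.057], TCP at [0.523, -0.427, 0.231] pointing down, gripper open.
Joint ranges: [-2.76, 2.76], [-0.34, 2.15], [-1.52, 1.57], [0.19, 2.46], [-1.09, 4.23], [0.17, 1.99], [-2.82, 2.82]. Speed limits (rad/s): [2.22, 2.22, 3.01, 3.01, 3.14, 3.14, 3.14].

## Interface

Orientations are given as a unit quaternion [x, y, z, w].
In Python, from plant import r gives the robot as it stands.
- The arm moves only by the shell command python3 shift.py [OPENING] [FORCE], which reads ROWS from standard input. ROWS is a JSON list of rows, 1 to 10 of them, each written [[dx, dy, dz], [rx, ry, rz]]: dx, dy, dz in shares of the most that a row can go, 1 being 50 mm, then a rotation vector rx, ry, rz in a scale on which 1.0 is 4 rad; each row shifts and turns the commanded pose from where the row before left it, along the tool's axes as they then stand; what a row does not reach is not made up. A row lasts 1/10 s, in which the tool goes at most 0.05 m and 0.15 rad, less where a joint would pass 70% of its speed; a pose out of reach is approached as far as the arm can. OPENING is the finger opening in m, set as the command begins (- or left out keeps the last). The fingers move at their own pace and stop on an object; FORCE is the grip in N (left out, the last holds). Time passes only in rows, so rows that do not move let the fingers close. It prints the time, the measured TCP pose, the force, the opening and the grip force at its end. Shift and turn numbers lie between -1 and 1, and a call with a number outside is refused. Input that does not fit is refused with a message, and nothing moves.
- r.sense(): the state, without advancing time (a new reading comes with each control period).
- r.grab_frame(name): name is "side" or "top" or "wrist"; returns the picture (480x640x3 uint8, red, green, blue); there is no depth.
- r.camera_params(name): a dict with "intrinsics" (3x3 intrinsics, pixels), "origin" and "orientation" of the camera in the world. Camera axes: x right, y down, z forward; pixel columns grow to the right and rows downward; lengths in m; the calibration is good to about 2 mm. A picture is of the moment at which its call begins: read the wrist's pose just before it. camera_params takes no time and is no camera call; for the wrist camera it gives the pose at the moment of the call.
- r.job_done(): hands the job in; it is judged then, once.
The state is a dict: "time_s": time; "joints": joint angles; "joint_velocities": joint speeds; "tau": joint torques, N m; "eef_pos": TCP position; "ee_rot": TCP orientation; "force": force on the tool from outside, world axes, zero at the start; "wrist_torque": the same for the moment, N m; "grip_width": finger opening in m; "grip_force": force on a finger pad.
Only numpy, scipy, OpenCV 4.12 (cv2) and the standard library are available. Lean on these libraries where they do the work, as an engineer would, in place of code of your own. Each camera call takes 0.05 s, during which the arm holds its last target. There are 200 camera calls.

## Task

Close the casting mould and lock it ready for pouring: put the loose plaster top half squarely down on the lower half in the stand and let go of it, then slide the forked lock bar by its black knob all the way to its end stop, so that the fork lies over the top half. Then take the mallet by its handle and knock the leaning sprung lock pin down with it, the mallet face square on the pin, until the pin catches and stays down. Finally stand the mallet back on the bench on one face of its head, as it stood, with the handle level; leave the studio's other things where they are.

Things in the scene. Friction and masses are not known exactly. Their poses are not given: they have to be found in the camera images.
- stand: Fixed mould stand: plywood board 110 x 263 x 12 mm. Origin on the bench (z = 0) under the centre of the lower mould half; x to the back, y left along the slide, z up; board from y = -55 to +208. At y = +60 to +206 the aluminium bar guide (52 wide, 89 high above the bench); over it at y = +157 the grey pin housing (78 in x, 46 in y, 133 high above the bench).
- bed (a point): Centre of the top face of the fixed plaster lower half (60 x 76 mm), 36 mm above the bench, axes as the stand's: the top half's underside centre belongs here. Four aluminium corner angles, 2.5 mm clear of the top half, rise 7 mm above this face and then flare outward for 11 mm; each hides 12 mm of a side from its corner, the middle of every side is free.
- mould_top: Loose plaster top half of the mould: white block 60 (x) x 76 (y) x 38 (z) mm, 0.18 to 0.29 kg, with a round countersunk pouring hole (16 mm) through its middle. Origin at the centre of its underside, z up. It stands on the bench the right way up; either way round fits (half a turn about z).
- lock_bar (a joint): Travel of the steel lock bar in m, 0 drawn back, 0.062 at the end stop; it slides to the stand's -y and stays where left (friction 1.5 N). Bar 40 wide, 8 thick, underside 76 mm above the bench (2 over a seated top half). Its two fork tips (26 mm apart) are at stand y = +53 mm minus the travel. Until it is home its tail bars the pin; in the last 4 mm the pin's round tip draws it on.
- bar_knob (a point): Grip point on the lock bar's upright round black knob, 16 mm in diameter, on the bar's centre line. The knob reaches from 84 to 114 mm above the bench, this point is 105 above it. It moves with the bar, at stand y = +113 mm minus the travel.
- lock_pin (a joint): Travel of the sprung lock pin in m, along its own axis: 0 up, 0.016 bottomed. Its spring pushes back with 4 N at first and 8 N at the end. At 0.0145 a spring catch in the housing snaps over the pin's collar and holds it down (it rests at about 0.0145); short of that it springs back. About 12 N drives it all the way.
- pin_top (a point): Centre of the flat struck face of the lock pin's steel head, 22 mm across. Its z axis is the pin's axis, out of the housing, leaning 30 degrees from vertical toward the stand's -x (the robot); the pin goes down along -z. Pin up, it lies at x = -37.5, y = +157, z = +145 mm of the stand, the head's underside 18 mm off the housing.
- mallet: Loose mallet, 0.28 to 0.4 kg. Origin at the centre of its black rubber head, 46 mm across and 66 long along z: each flat face is 33 mm from the origin. The straight wooden handle leaves along -x, ends 120 mm from the origin, is 20 wide (y) and 24 high (z). It stands on one face, handle level 33 mm above the bench, pointing roughly away from the robot. Balance point 5 mm from the origin along -x.
- mallet_grip (a point): Point on the mallet handle's centre line, 70 mm from the head's centre (47 from the head's side), a good place to grip; axes as the mallet's.
- mug: Bystander: a cream hand-built mug about 130 x 190 x 128 high, back right, in mm. Origin at the centre of its underside.
- tin: Bystander: a flat teal tin, 70 x 98 x 30 high, on the front of the bench, in mm. Origin at the centre of its underside.
- pin_case: Bystander: a small plywood box, 54 x 84 x 29 high, lying on the fixed banding wheel (dark round turntable, 120 across, top 44 above the bench) in the back left corner, in mm. Origin at the centre of its underside.
- squat_bottle: Bystander: a squat squeeze bottle, 50 across, 63 high to the cap and 99 to the needle, on the front of the bench, in mm. Origin at the centre of its underside.
- brown_bottle: Bystander: a squeeze bottle, 42 across, 105 high to the needle, on the front of the bench, in mm. Origin at the centre of its underside.
- slim_bottle: Bystander: a slim squeeze bottle, 32 across, 111 high to the needle, by the back wall, in mm. Origin at the centre of its underside.

How it is judged:
By the outcome, as a careful person would: the job done as asked, in the order asked, and still so for the second after the job is handed in, with the robot touching nothing.
It also fails if it takes over 58 s, if anything falls off the work surface, if the arm or the gripper's body presses on something with over 40 N, if the wrist force passes 120 N, or if a joint passes its speed limit or range.

## Working session

There is one attempt and no reset: what is moved stays moved. The work goes in short steps, Python scripts to look and compute and a shell command to move; the robot and the scene stay as the last step left them, time stands still between calls to the robot, and variables do not carry over. Pictures are saved under pics/ and viewed, at most 10 in all, crops included, and the job is handed in when it is done.

```bash
ls; mkdir -p pics; python3 - <<'E'
from plant import r
import cv2,numpy as np
for n in("side","top"):
    p=r.camera_params(n);print(n,p)
    cv2.imwrite(f"pics/{n}0.png",r.grab_frame(n)[:,:,::-1])
print(r.sense())
E
```

```text
pics
plant.py
shift.py
side {'intrinsics': array([[501.55428975,   0.        , 314.86326391],
       [  0.        , 501.55428975, 239.53598301],
       [  0.        ,   0.        ,   1.        ]]), 'origin': array([ 0.09315208, -0.77058837,  0.55786827]), 'orientation': array([ 0.82704716, -0.2231655 ,  0.13916872, -0.49681205])}
top {'intrinsics': array([[548.89626518,   0.        , 325.46237383],
       [  0.        , 548.89626518, 242.15340478],
       [  0.        ,   0.        ,   1.        ]]), 'origin': array([ 0.42862954, -0.01613685,  1.43936084]), 'orientation': array([-0.70461886,  0.7082474 , -0.03362635,  0.02769744])}
{'time_s': 0.1, 'joints': array([ 0.60020728,  0.57646019,  0.02487563,  1.43783921, -0.01497861,
        1.1289928 , -0.05652138]), 'joint_velocities': array([-1.64484766e-03, -2.31373014e-03,  1.18300721e-04, -2.19060623e-03,
       -1.27714577e-03,  4.86059785e-05,  2.77677600e-06]), 'tau': array([ 6.88970133e-03, -7.67295241e+01,  2.25849934e+00, -2.86602688e+01,
        1.58893818e-02,  8.62577988e-03, -2.46048592e-05]), 'eef_pos': array([ 0.52282711, -0.42628822,  0.23051599]), 'ee_rot': array([ 9.03301116e-01,  4.29006434e-01, -3.74897499e-04, -6.58085437e-04]), 'force': array([0.44234767, 0.22185331, 0.55182802]), 'wrist_torque': array([-0.0073585 , -0.02386705,  0.01023519]), 'grip_force': 0.0, 'grip_width': 0.08547500986887784}
```

View pics/top0.png

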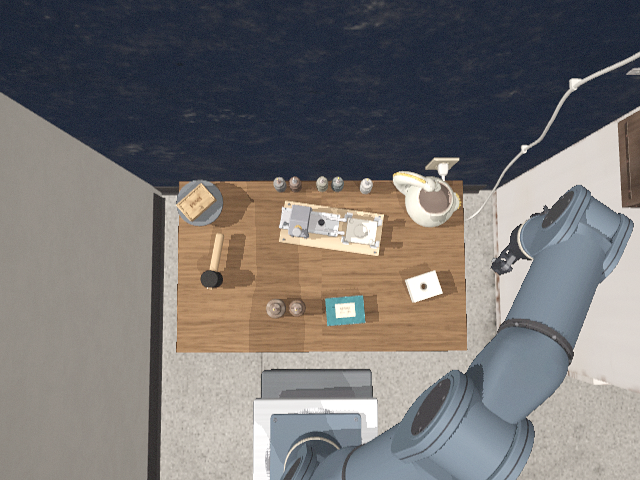

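View pics/side0.png

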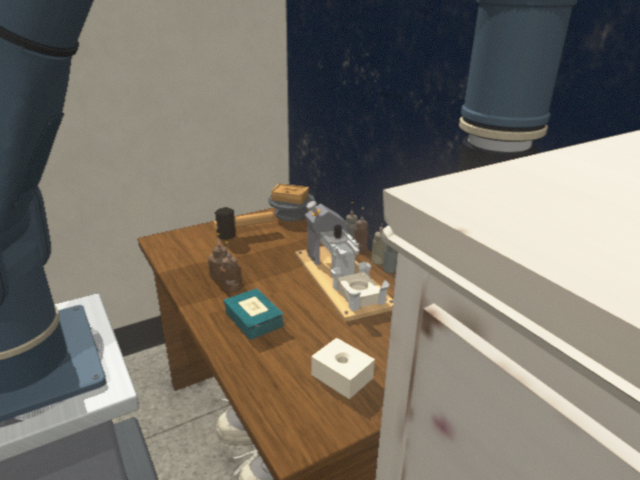

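Top view: mould top at (423,286), stand with bed at (361,230), knob (321,222), mallet head (212,279) with handle end (219,236), tin (345,310), bottles (276–297,308). Side view: mould top (343,367), bed (362,287), knob (338,231), mallet head (226,222).

```bash
cat > h.py <<'E'
import cv2,numpy as np
from plant import r
from scipy.spatial.transform import Rotation as R
np.set_printoptions(precision=4,suppress=True)
def cam(n):
    p=r.camera_params(n); return p["intrinsics"],np.array(p["origin"]),R.from_quat(p["orientation"]).as_matrix()
def ray(c,px):
    K,o,M=c; d=M@np.linalg.inv(K)@np.array([px[0],px[1],1.]); return o,d/np.linalg.norm(d)
def plane(c,px,z):
    o,d=ray(c,px); return o+d*(z-o[2])/d[2]
def tri(obs):
    A=np.zeros((3,3));b=np.zeros(3)
    for c,px in obs:
        o,d=ray(c,px);P=np.eye(3)-np.outer(d,d);A+=P;b+=P@o
    x=np.linalg.solve(A,b)
    return x,[np.linalg.norm((np.eye(3)-np.outer(ray(c,p)[1],ray(c,p)[1]))@(x-c[1])) for c,p in obs]
def proj(c,X):
    K,o,M=c; q=K@(M.T@(np.asarray(X)-o)); return q[:2]/q[2]
def tool():
    s=r.sense(); return np.array(s["eef_pos"]),R.from_quat(s["ee_rot"])
def to(pos,rot=None):
    "shift from the present pose: in tool axes"
    p,q=tool(); d=q.inv().apply(np.array(pos)-p)
    rv=(q.inv()*rot).as_rotvec() if rot is not None else np.zeros(3)
    print("tcp",p,"d_tool",d,"rv_tool",rv); return d,rv
def down(yaw):
    "tool z down, tool y (closing) at angle yaw from world x axis -> tool x is 90 deg clockwise seen from above"
    y=np.array([np.cos(yaw),np.sin(yaw),0]);z=np.array([0,0,-1.]);x=np.cross(y,z)
    return R.from_matrix(np.c_[x,y,z])
E
python3 - <<'E'
from h import *
t=cam("top");s=cam("side")
for n,a,b,z in(("mould hole",(423,286),(343,356),.038),("bed hole",(361,230),(362,287),.036),("knob",(321,222),(338,231),.11),("head top",(212,279),(225,211),.066)):
    print(n,plane(t,a,z),plane(s,b,z),tri([(t,a),(s,b)]))
print("handle end",plane(t,(219,235),.045), "board",[plane(t,q,.012) for q in((289,201),(384,209),(376,254),(279,242))])
w=cam("wrist");p,q=tool();print("wrist cam in tool",q.inv().apply(w[1]-p),q.inv().as_matrix()@w[2],w[0])
to([.40,-.20,.25],down(0))
im=cv2.imread("pics/top0.png");hsv=cv2.cvtColor(im,cv2.COLOR_BGR2HSV)
m=((hsv[...,2]>200)&(hsv[...,1]<50)).astype(np.uint8)[260:310,395:450]
c=max(cv2.findContours(m,0,2)[0],key=cv2.contourArea);rr=cv2.minAreaRect(c);bx=cv2.boxPoints(rr)+[395,260]
print(rr,[plane(t,x,.038) for x in bx])
E
python3 - <<'E'
from h import *
to([.44,-.277,.19],down(.31))
E
```

```text
tcp [ 0.5228 -0.4263  0.2305] d_tool [ 0.0634 -0.1585  0.0407] rv_tool [-0.0014 -0.0006 -0.994 ]
```

Units first: shifts go in shares of 50 mm and turns go in shares of 4 rad. So -0.04 m is -0.8, -0.038 m is -0.76, -0.15 rad / 4 = -0.0375.

```bash
echo '[[[0.32,-0.8,0.2],[0,0,0]],[[0.32,-0.8,0.2],[0,0,0]],[[0.32,-0.8,0.2],[0,0,-0.025]],[[0.3,-0.76,0.2],[0,0,-0.0375]],[[0,0,0],[0,0,-0.0375]],[[0,0,0],[0,0,-0.0375]],[[0,0,0],[0,0,-0.0375]],[[0,0,0],[0,0,-0.0375]],[[0,0,0],[0,0,-0.036]],[[0,0,0],[0,0,0]]]' | python3 shift.py 0.085 60; python3 - <<'E'
from h import *
w=cam("wrist");im=r.grab_frame("wrist")[:,:,::-1].copy();cv2.imwrite("pics/w1.png",im)
np.savez("w1.npz",K=w[0],o=w[1],M=w[2])
E
```

```text
time_s: 1.1
eef_pos: [0.4368, -0.2801, 0.191]
ee_rot: [0.589, 0.808, 0.0, -0.0]
force: [-0.4, 0.3, -1.2]
grip_width: 0.0846
grip_force: 0.0
```

View pics/w1.png

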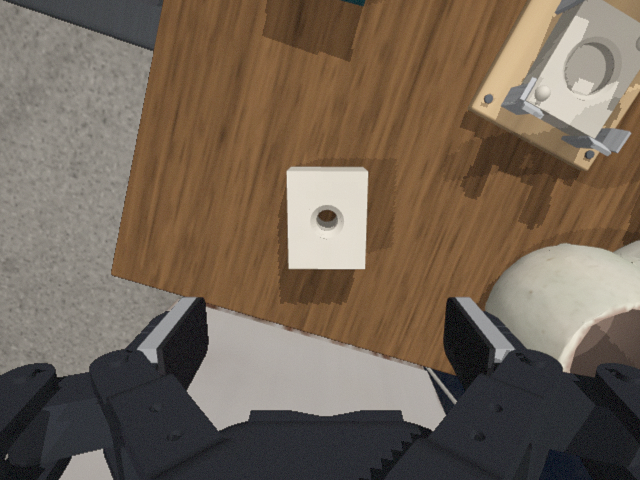

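Wrist view 1: mould top centred with its top face about (288..367, 173..268), hole at (327,219), aligned to the tool; bed hole at (593,68) upper right, mug lower right.

```bash
cat > mould.py <<'E'
from h import *
def top_rect(im,x0,x1,y0,y1,thr):
    g=cv2.cvtColor(im,cv2.COLOR_BGR2GRAY); m=np.zeros_like(g); m[y0:y1,x0:x1]=(g[y0:y1,x0:x1]>thr)*255
    c=max(cv2.findContours(m,cv2.RETR_EXTERNAL,cv2.CHAIN_APPROX_NONE)[0],key=cv2.contourArea)
    return cv2.minAreaRect(c),c
E
python3 - <<'E'
from mould import *
im=cv2.imread("pics/w1.png");z=np.load("w1.npz");c=(z["K"],z["o"],z["M"])
g=cv2.cvtColor(im,cv2.COLOR_BGR2GRAY);print(g[160:180:2,320],g[262:276:2,320],g[190,280:296:2],g[190,360:374:2])
for thr in(150,228):
    rr,_=top_rect(im,260,400,150,290,thr);b=cv2.boxPoints(rr);P=np.array([plane(c,x,.038) for x in b])
    print(thr,rr,b,P,P.mean(0),[np.linalg.norm(P[i]-P[i-1]) for i in range(4)])
print(plane(c,(327,219),.038),tool()[0],tool()[1].as_matrix())
t=cam("side");print(tri([(c,(327,219)),(t,(343,356))]))
to([.573,-.112,.19],down(-.11))
E
```

```text
[ 81  88  81 113 183 188 221 220 221 221] [219 219 218 218  55  63  62] [ 90  89  91 101 223 222 220 221] [217 218 219 218  96  82  81]
150 ((326.5, 217.5), (101.0, 81.0), 90.0) [[286. 167.]
 [367. 167.]
 [367. 268.]
 [286. 268.]] [[ 0.3974 -0.2508  0.038 ]
 [ 0.4541 -0.2325  0.038 ]
 [ 0.4803 -0.3065  0.038 ]
 [ 0.4196 -0.3261  0.038 ]] [ 0.4379 -0.279   0.038 ] [np.float64(0.07850967533380265), np.float64(0.05960963984372184), np.float64(0.07852403163974783), np.float64(0.06374112046110716)]
228 ((325.0, 234.0), (6.0, 8.0), 90.0) [[321. 231.]
 [329. 231.]
 [329. 237.]
 [321. 237.]] [[ 0.4367 -0.2891  0.038 ]
 [ 0.4425 -0.2872  0.038 ]
 [ 0.444  -0.2917  0.038 ]
 [ 0.4381 -0.2936  0.038 ]] [ 0.4403 -0.2904  0.038 ] [np.float64(0.004761148918734657), np.float64(0.006139501842974597), np.float64(0.004761212051762474), np.float64(0.00616425371820702)]
[ 0.4382 -0.2787  0.038 ] [ 0.4368 -0.2801  0.191 ] [[-0.3019  0.9533 -0.0004]
 [ 0.9533  0.3019  0.0005]
 [ 0.0006 -0.0002 -1.    ]]
(array([ 0.4382, -0.2787,  0.0384]), [np.float64(5.05592460712964e-05), np.float64(5.055924607150342e-05)])
tcp [ 0.4368 -0.2801  0.191 ] d_tool [0.1191 0.1806 0.0011] rv_tool [-0.0004 -0.0006  0.4167]
```

In the tool's units: 0.045 m is 0.9, 0.03 m is 0.6, 0.15 rad / 4 = 0.0375.

```bash
echo '[[[0.6,0.9,-0.2],[0,0,0]],[[0.6,0.9,-0.2],[0,0,0]],[[0.6,0.9,-0.2],[0,0,0]],[[0.6,0.9,0],[0,0,0.0293]],[[0,0,0],[0,0,0.0375]],[[0,0,0],[0,0,0.0375]],[[0,0,0],[0,0,0]]]' | python3 shift.py; python3 - <<'E'
from h import *
w=cam("wrist");im=r.grab_frame("wrist")[:,:,::-1].copy();cv2.imwrite("pics/w2.png",im)
np.savez("w2.npz",K=w[0],o=w[1],M=w[2])
from mould import *
im=cv2.imread("pics/w1.png");z=np.load("w1.npz");c=(z["K"],z["o"],z["M"])
rr,k=top_rect(im,260,400,150,290,203)
P=np.array([plane(c,x,.038)[:2] for x in k[:,0]])*1000
print(cv2.minAreaRect(P.astype(np.float32)))
E
```

```text
time_s: 1.85
eef_pos: [0.5602, -0.1249, 0.2183]
ee_rot: [0.746, 0.666, -0.0, -0.0]
force: [-0.0, -0.7, -0.1]
grip_width: 0.0847
grip_force: 0.0
((438.3843688964844, -280.2733459472656), (59.40397262573242, 75.74837493896484), 17.59947967529297)
```

View pics/w2.png

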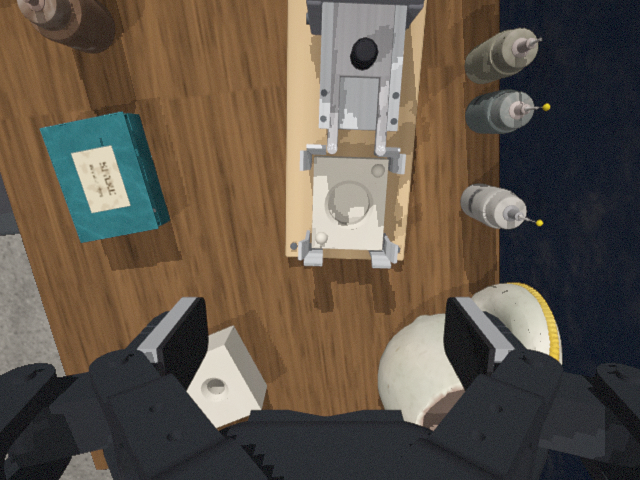

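Wrist view 2: bed circle at (348,205), bed edges about x 313/387, y 158/250, fork tips (332,150),(380,151), knob (364,53), board left edge x≈288, mould top lower left.

```bash
python3 - <<'E'
from h import *
im=cv2.imread("pics/w2.png");z=np.load("w2.npz");c=(z["K"],z["o"],z["M"])
g=cv2.GaussianBlur(im.astype(np.float32).sum(2)/3,(3,3),0)
def edge(rows,lo,hi,zz,tr=False):
    P=[];px=[]
    for k in rows:
        l=g[lo:hi,k] if tr else g[k,lo:hi]
        d=np.abs(np.gradient(l));i=int(np.argmax(d));i=min(max(i,1),len(d)-2)
        den=d[i-1]-2*d[i]+d[i+1];s=lo+i+(0 if den==0 else .5*(d[i-1]-d[i+1])/den)
        p=(k,s) if tr else (s,k);px.append(s);P.append(plane(c,p,zz)[:2])
    P=np.array(P);a=1 if not tr else 0
    f=np.polyfit(P[:,a],P[:,1-a],1);r_=P[:,1-a]-np.polyval(f,P[:,a]);k=np.abs(r_)<=1.5*np.median(np.abs(r_))+1e-4
    f=np.polyfit(P[k,a],P[k,1-a],1);print(np.round(px[::5],1),"slope",f,"n",k.sum(),"mean",P[k].mean(0));return f
L=edge(range(20,240,4),280,298,.012)
bl=edge(range(178,232,2),304,320,.036)
br=edge(range(178,235,2),380,395,.036)
bb=edge(range(328,368,2),242,258,.036,True)
bt=edge(range(336,376,2),152,164,.036,True)
for n,p,h in(("pip1",(378,171),.036),("pip2",(321,238),.038),("circ",(348,205),.036),("tipL",(332,151),.08),("tipR",(380,151),.08)):print(n,plane(c,p,h))
t=cam("top")
print("bed tri",tri([(c,(348,205)),(cam("side"),(362,287)),(t,(361,230))]),"knob",plane(c,(364,53),.112))
E
```

```text
[287.3 287.  286.7 286.5 286.5 286.4 286.1 286.  285.6 285.6 285.6] slope [0.1477 0.5435] n 55 mean [ 0.5353 -0.0554]
[312.9 312.9 312.5 312.7 312.  311.8] slope [0.1465 0.5682] n 27 mean [ 0.5511 -0.1166]
[386.8 386.1 385.3 384.6 383.8 383.2] slope [0.1477 0.6289] n 29 mean [ 0.6105 -0.125 ]
[248.  248.5 248.8 249.2] slope [-0.1544 -0.0692] n 20 mean [ 0.5758 -0.1581]
[157.4 157.9 158.3 158.6] slope [-0.1465  0.0031] n 20 mean [ 0.5896 -0.0832]
pip1 [ 0.6072 -0.0955  0.036 ]
pip2 [ 0.5549 -0.1456  0.038 ]
circ [ 0.5803 -0.1206  0.036 ]
tipL [ 0.5713 -0.0735  0.08  ]
tipR [ 0.6043 -0.0773  0.08  ]
bed tri (array([ 0.5825, -0.1218,  0.0286]), [np.float64(0.001916181354309307), np.float64(0.0023843782194324817), np.float64(0.0014405690453739865)]) knob [ 0.5952 -0.0192  0.112 ]
```

```bash
python3 - <<'E'
import cv2
im=cv2.imread("pics/w2.png");cv2.imwrite("pics/w2c.png",cv2.resize(im[135:275,275:415],None,fx=4.2,fy=4.2,interpolation=cv2.INTER_CUBIC))
E
```

```text
(no output)
```

View pics/w2c.png

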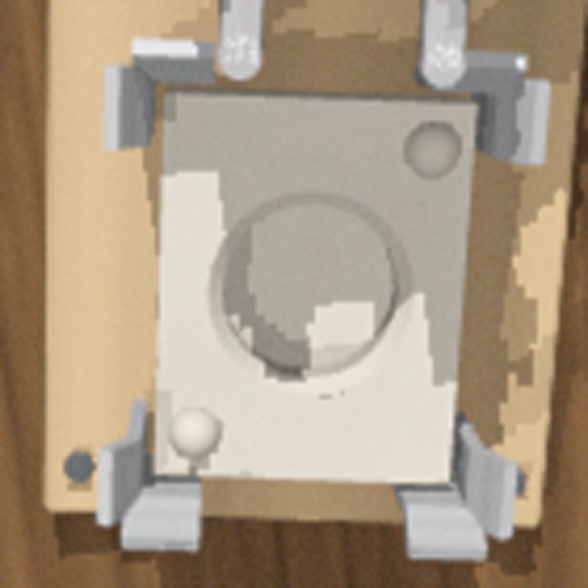

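Crop: bed edges fully visible between the four corner angles, edge fits agree (60.0 x 76.0 mm, yaw −0.147, centre ≈ (0.5808, −0.1205)); raised pip at about (321,238), hollow at (378,171).

```bash
python3 - <<'E'
from h import *
L=lambda n:(lambda z:(z["K"],z["o"],z["M"]))(np.load(n))
print(tri([(L("w1.npz"),(543,94)),(L("w2.npz"),(321.5,238))]),tri([(L("w1.npz"),(327,219)),(L("w2.npz"),(215,388))]))
to([.4384,-.2800,.10],down(.307))
E
```

```text
(array([ 0.5554, -0.1462,  0.0368]), [np.float64(0.0002595697527229405), np.float64(0.0002595697527230425)]) (array([ 0.4387, -0.2794,  0.0367]), [np.float64(0.0005556530315030673), np.float64(0.0005556530315030762)])
tcp [ 0.5601 -0.1253  0.2184] d_tool [-0.1667 -0.1045  0.1185] rv_tool [-0.0005  0.0003 -0.4136]
```

In the tool's units: -0.042 m is -0.84, -0.026 m is -0.52, -0.14 rad / 4 = -0.035.

```bash
echo '[[[-0.84,-0.52,0],[0,0,0]],[[-0.84,-0.52,0],[0,0,0]],[[-0.84,-0.52,0.4],[0,0,0]],[[-0.82,-0.53,0.4],[0,0,0]],[[0,0,0.6],[0,0,-0.035]],[[0,0,0.6],[0,0,-0.035]],[[0,0,0.36],[0,0,-0.0335]],[[0,0,0],[0,0,0]]]' | python3 shift.py; python3 -c "
from h import *
to([.4384,-.2800,.004],down(.307))"
```

```text
time_s: 2.7
eef_pos: [0.4401, -0.2759, 0.1008]
ee_rot: [0.589, 0.808, -0.0, -0.002]
force: [0.1, -0.6, -0.6]
grip_width: 0.085
grip_force: 0.0
tcp [ 0.4401 -0.2759  0.1008] d_tool [-0.0037 -0.0026  0.0968] rv_tool [-0.0027 -0.0034  0.0033]
```

In the tool's units: 0.03 m is 0.6, 0.025 m is 0.5.

```bash
echo '[[[-0.074,-0.052,0],[0,0,0]],[[0,0,0.6],[0,0,0]],[[0,0,0.6],[0,0,0]],[[0,0,0.5],[0,0,0]],[[0,0,0.22],[0,0,0]],[[0,0,0],[0,0,0]],[[0,0,0],[0,0,0]]]' | python3 shift.py; python3 -c "
from h import *
to([.4384,-.2800,.004],down(.307))"
```

```text
time_s: 3.4
eef_pos: [0.4412, -0.2809, 0.008]
ee_rot: [0.591, 0.807, -0.0, 0.001]
force: [-0.5, -1.1, -0.4]
grip_width: 0.0848
grip_force: 0.0
tcp [ 0.4412 -0.2809  0.008 ] d_tool [ 0.0017 -0.0024  0.004 ] rv_tool [ 0.0008  0.0012 -0.0008]
```

In the tool's units: 0.004 m is 0.08, -0.0022 m is -0.044.

```bash
echo '[[[0.03,-0.044,0.08],[0,0,0]],[[0,0,0],[0,0,0]]]' | python3 shift.py; echo '[[[0,0,0],[0,0,0]],[[0,0,0],[0,0,0]],[[0,0,0],[0,0,0]],[[0,0,0],[0,0,0]],[[0,0,0],[0,0,0]]]' | python3 shift.py 0.05 60
```

```text
time_s: 3.6
eef_pos: [0.4378, -0.2798, 0.0035]
ee_rot: [0.591, 0.807, -0.0, 0.0]
force: [0.6, 0.1, 0.1]
grip_width: 0.0851
grip_force: 0.0
time_s: 4.1
eef_pos: [0.4382, -0.2798, 0.0035]
ee_rot: [0.591, 0.807, -0.0, 0.0]
force: [-1.5, 0.0, 6.7]
grip_width: 0.0592
grip_force: 64.3
```

In the tool's units: -0.045 m is -0.9, -0.04 m is -0.8.

```bash
echo '[[[0,0,-0.6],[0,0,0]],[[0,0,-0.9],[0,0,0]],[[0,0,-0.8],[0,0,0]],[[0,0,0],[0,0,0]]]' | python3 shift.py; python3 -c "
from h import *
to([.5807,-.1202,.12],down(-.1465))"
```

```text
time_s: 4.5
eef_pos: [0.4404, -0.2809, 0.1225]
ee_rot: [0.591, 0.807, 0.0, 0.004]
force: [-0.2, -0.1, -2.5]
grip_width: 0.0593
grip_force: 66.4
tcp [ 0.4404 -0.2809  0.1225] d_tool [0.1108 0.1823 0.0029] rv_tool [0.0066 0.0044 0.4531]
```

In the tool's units: 0.0365 m is 0.73, 0.0363 m is 0.726, 0.153 rad / 4 = 0.0383.

```bash
echo '[[[0.44,0.73,0],[0,0,0]],[[0.44,0.73,0],[0,0,0]],[[0.44,0.73,0],[0,0,0]],[[0.44,0.73,0],[0,0,0]],[[0.456,0.726,0],[0,0,0]],[[0,0,0],[0.0008,0.0005,0.0375]],[[0,0,0],[0.0008,0.0005,0.0375]],[[0,0,0],[0,0,0.0383]],[[0,0,0],[0,0,0]],[[0,0,0],[0,0,0]]]' | python3 shift.py;  python3 - <<'E'
from h import *
w=cam("wrist")
to([.5807,-.1202,.07],down(-.1465))
im=r.grab_frame("wrist")[:,:,::-1].copy();cv2.imwrite("pics/w3.png",im)
np.savez("w3.npz",K=w[0],o=w[1],M=w[2])
E
```

```text
time_s: 5.5
eef_pos: [0.5778, -0.1188, 0.1172]
ee_rot: [0.754, 0.657, -0.002, -0.004]
force: [-0.3, -1.1, -2.7]
grip_width: 0.0593
grip_force: 66.1
tcp [ 0.5778 -0.1188  0.1172] d_tool [-0.0011  0.0034  0.0472] rv_tool [-0.008  -0.0017  0.0082]
```

View pics/w3.png

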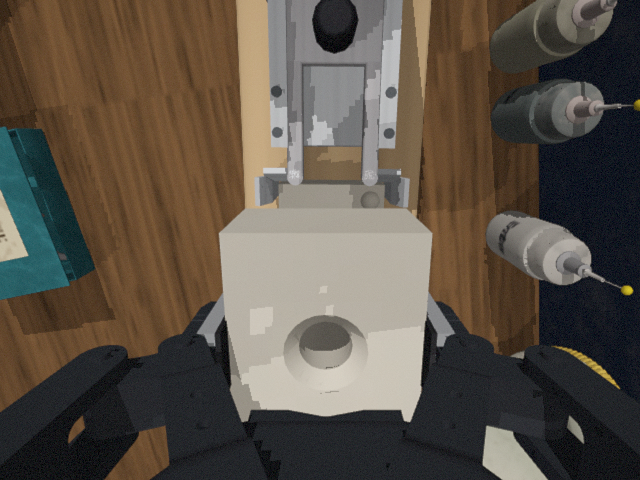

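Wrist view 3: block held level between fingers, top front edge at about row 236 (x 222–430), hole rim centred (326,352); bed and fork tips (295,177),(370,177) ahead. Check the in-hand offset.

```bash
python3 - <<'E'
from h import *
z=np.load("w3.npz");c=(z["K"],z["o"],z["M"]);p=np.array([.5778,-.1188,.1172]);q=R.from_quat([.754,.657,-.002,-.004])
for px in((326,353),(222,237),(430,237),(224,300),(429,300)):print(q.inv().apply(plane(c,px,p[2]+.0345)-p))
print(plane(c,(295,177),.08),plane(c,(370,177),.08))
to([.5807,-.1202,.07],down(-.1465))
E
```

```text
[-0.0002  0.0009 -0.0345]
[ 0.0363 -0.0284 -0.0342]
[ 0.0364  0.0302 -0.0347]
[ 0.0172 -0.0292 -0.0342]
[ 0.0173  0.0311 -0.0347]
[ 0.571  -0.0719  0.08  ] [ 0.6044 -0.0766  0.08  ]
tcp [ 0.5779 -0.1188  0.1174] d_tool [-0.0011  0.0033  0.0473] rv_tool [-0.0077 -0.0019  0.0079]
```

In the tool's units: 0.025 m is 0.5, -0.0004 m is -0.008, -0.008 rad / 4 = -0.002.

```bash
echo '[[[-0.008,0.052,0.3],[-0.002,-0.0005,0.002]],[[0,0,0.5],[0,0,0]],[[0,0,0.12],[0,0,0]],[[0,0,0],[0,0,0]],[[0,0,0],[0,0,0]]]' | python3 shift.py;  python3 -c "
from h import *
to([.5807,-.1202,.0395],down(-.1465))"
```

```text
time_s: 6.05
eef_pos: [0.5811, -0.1198, 0.0725]
ee_rot: [0.758, 0.652, 0.001, 0.001]
force: [0.6, 0.2, -2.6]
grip_width: 0.0591
grip_force: 66.0
tcp [ 0.5811 -0.1198  0.0725] d_tool [-0.0005 -0.0004  0.033 ] rv_tool [ 0.0017 -0.0002 -0.0036]
```

In the tool's units: 0.01 m is 0.2, 0.006 m is 0.12, -0.0036 rad / 4 = -0.0009.

```bash
echo '[[[0.004,-0.02,0],[0,0,-0.0009]],[[0,0,0.2],[0,0,0]],[[0,0,0.2],[0,0,0]],[[0,0,0.12],[0,0,0]],[[0,0,0.08],[0,0,0]],[[0,0,0],[0,0,0]]]' | python3 shift.py;  python3 -c "
from h import *
to([.5807,-.1202,.0395],down(-.1465))"
```

```text
time_s: 6.65
eef_pos: [0.5793, -0.1191, 0.0409]
ee_rot: [0.757, 0.653, -0.0, -0.0]
force: [-0.8, 0.8, -2.0]
grip_width: 0.059
grip_force: 66.1
tcp [ 0.5793 -0.1191  0.0409] d_tool [-0.0009  0.0015  0.0014] rv_tool [-0.0004 -0.     -0.0006]
```

In the tool's units: 0.0015 m is 0.03, 0.0005 m is 0.01.

```bash
echo '[[[0,0.01,0.03],[0,0,0]],[[0,0,0],[0,0,0]]]' | python3 shift.py; echo '[[[0,0,0],[0,0,0]],[[0,0,0],[0,0,0]],[[0,0,0],[0,0,0]],[[0,0,0],[0,0,0]]]' | python3 shift.py 0.085; echo '[[[0,0,-0.6],[0,0,0]],[[0,0,-0.8],[0,0,0]],[[0,0,-0.8],[0,0,0]],[[0,0,-0.4],[0,0,0]],[[0,0,0],[0,0,0]],[[0,0,0],[0,0,0]]]' | python3 shift.py; python3 - <<'E'
from h import *
w=cam("wrist");tool0=tool()
im=r.grab_frame("wrist")[:,:,::-1].copy();cv2.imwrite("pics/w4.png",im)
np.savez("w4.npz",K=w[0],o=w[1],M=w[2])
E
```

```text
time_s: 6.85
eef_pos: [0.5805, -0.1194, 0.0404]
ee_rot: [0.757, 0.653, 0.0, 0.001]
force: [0.3, -0.1, -2.1]
grip_width: 0.059
grip_force: 66.1
time_s: 7.25
eef_pos: [0.5804, -0.1194, 0.0405]
ee_rot: [0.757, 0.653, 0.0, 0.001]
force: [-0.4, -0.3, 0.1]
grip_width: 0.0848
grip_force: 0.0
time_s: 7.85
eef_pos: [0.58, -0.1194, 0.1704]
ee_rot: [0.757, 0.653, 0.0, 0.001]
force: [-0.6, 0.4, -2.0]
grip_width: 0.085
grip_force: 0.0
```

View pics/w4.png

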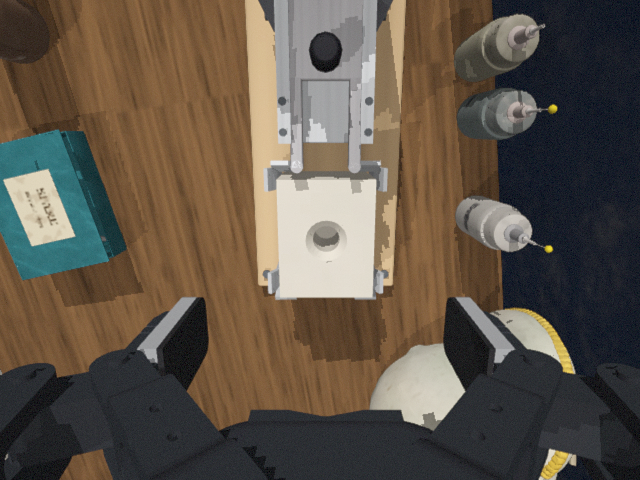

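Wrist view 4: top half sits squarely between the four corner angles (top face 277–377 x 178–297), knob at (325,50), fork tips (297,167),(354,167).

```bash
python3 - <<'E'
from mould import *
L=lambda n:(lambda z:(z["K"],z["o"],z["M"]))(np.load(n))
im=cv2.imread("pics/w4.png");c=L("w4.npz")
def blk(n,x0,x1,y0,y1):
    g=cv2.imread(n).max(2);k=np.zeros_like(g);k[y0:y1,x0:x1]=(g[y0:y1,x0:x1]<60)*255
    q=max(cv2.findContours(k,0,1)[0],key=cv2.contourArea);return cv2.boundingRect(q),cv2.fitEllipse(q)
a=blk("pics/w4.png",300,355,20,80);b=blk("pics/w2.png",340,385,25,80);print(a,b)
rr,k=top_rect(im,265,390,172,310,203)
P=np.array([plane(c,x,.074)[:2] for x in k[:,0]],np.float32)*1000;print(cv2.minAreaRect(P))
k1=(L("w4.npz"),a[1][0]);k2=(L("w2.npz"),b[1][0]);print(tri([k1,k2]),plane(*k1,.105),plane(*k2,.105))
Rs=R.from_euler('z',-.147).as_matrix();bed=np.array([.5808,-.1205,0]);print("knob model",bed+Rs@[0,.113,.105],"pin",bed+Rs@[-.0375,.157,.145])
print("tips",plane(c,(297,167),.08),plane(c,(354,167),.08),bed+Rs@[0,.053,.08])
E
```

```text
((309, 32, 33, 40), ((325.2032470703125, 51.41387939453125), (31.368497848510742, 38.98955535888672), 0.03176381066441536)) ((350, 38, 28, 32), ((363.6595764160156, 53.33704376220703), (25.17535400390625, 31.70116424560547), 20.250835418701172))
((580.9903564453125, -119.72498321533203), (74.93680572509766, 59.94816589355469), 81.49978637695312)
(array([ 0.5959, -0.018 ,  0.1045]), [np.float64(4.0179506849338876e-05), np.float64(4.0179506849335095e-05)]) [ 0.5958 -0.0181  0.105 ] [ 0.5958 -0.0182  0.105 ]
knob model [ 0.5974 -0.0087  0.105 ] pin [0.5667 0.0403 0.145 ]
tips [ 0.5713 -0.0721  0.08  ] [ 0.604 -0.077  0.08 ] [ 0.5886 -0.0681  0.08  ]
```

In the tool's units: 0.04 m is 0.8, 0.0377 m is 0.754.

```bash
python3 -c "
from h import *
to([.5959,-.0178,.095],down(-.147))"; echo '[[[0.5,0,0],[0,0,0]],[[0.8,0.01,0],[0,0,0]],[[0.754,0,0],[0,0,0]],[[0,0,0.6],[0,0,0]],[[0,0,0.4],[0,0,0]],[[0,0,0],[0,0,0]],[[0,0,0],[0,0,0]]]' | python3 shift.py 0.045 60;  python3 -c "
from h import *
to([.5959,-.0178,.095],down(-.147))"
```

```text
tcp [ 0.5795 -0.1193  0.1695] d_tool [0.1028 0.0013 0.0745] rv_tool [-0.0001  0.     -0.0003]
time_s: 8.6
eef_pos: [0.5952, -0.018, 0.1195]
ee_rot: [0.757, 0.653, -0.001, -0.0]
force: [-0.0, 0.4, 0.3]
grip_width: 0.0444
grip_force: 0.0
tcp [ 0.5952 -0.018   0.1195] d_tool [0.0004 0.0007 0.0245] rv_tool [-0.0012  0.0005 -0.0005]
```

In the tool's units: 0.02 m is 0.4, 0.0045 m is 0.09.

```bash
echo '[[[0.006,0.014,0.4],[0,0,0]],[[0,0,0.09],[0,0,0]],[[0,0,0],[0,0,0]]]' | python3 shift.py;  echo '[[[0,0,0],[0,0,0]],[[0,0,0],[0,0,0]],[[0,0,0],[0,0,0]],[[0,0,0],[0,0,0]]]' | python3 shift.py 0 40
```

```text
time_s: 8.9
eef_pos: [0.5963, -0.0179, 0.0959]
ee_rot: [0.757, 0.653, 0.0, 0.0]
force: [-0.3, -0.4, 0.0]
grip_width: 0.0453
grip_force: 0.0
time_s: 9.3
eef_pos: [0.5953, -0.0175, 0.0968]
ee_rot: [0.757, 0.653, -0.0, -0.0]
force: [-7.0, 0.5, 8.1]
grip_width: 0.0143
grip_force: 39.0
```

In the tool's units: -0.018 m is -0.36, -0.015 m is -0.3.

```bash
echo '[[[-0.3,0,0],[0,0,0]],[[-0.36,0,0],[0,0,0]],[[-0.28,0,0],[0,0,0]],[[-0.08,0,0],[0,0,0]],[[0,0,0],[0,0,0]]]' | python3 shift.py; echo '[[[-0.04,0,0],[0,0,0]],[[-0.04,0,0],[0,0,0]],[[0,0,0],[0,0,0]]]' | python3 shift.py; python3 -c "
from h import *
Rs=R.from_euler('z',-.147);print(Rs.inv().apply(tool()[0]-[.5808,-.1205,0]),Rs.inv().apply(r.sense()['force']))"
```

```text
time_s: 9.8
eef_pos: [0.5876, -0.069, 0.0968]
ee_rot: [0.758, 0.653, -0.0, -0.0]
force: [-6.3, -1.0, 8.5]
grip_width: 0.014
grip_force: 39.1
time_s: 10.1
eef_pos: [0.5876, -0.0694, 0.0968]
ee_rot: [0.757, 0.654, 0.001, -0.001]
force: [-5.7, 7.1, 8.8]
grip_width: 0.0146
grip_force: 39.0
[-0.0008  0.0515  0.0968] [-6.6887  6.1432  8.7631]
```

In the tool's units: -0.05 m is -1, -0.04 m is -0.8.

```bash
echo '[[[0,0,0],[0,0,0]],[[0,0,0],[0,0,0]],[[0,0,-0.8],[0,0,0]],[[0,0,-1],[0,0,0]],[[0,0,-1],[0,0,0]],[[0,0,0],[0,0,0]]]' | python3 shift.py 0.06 40; python3 -c "
from h import *
to([.49,.25,.22],down(-1.67))"; python3 - <<'E'
from h import *
w=cam("wrist")
im=r.grab_frame("wrist")[:,:,::-1].copy();cv2.imwrite("pics/w5.png",im)
np.savez("w5.npz",K=w[0],o=w[1],M=w[2])
E
```

```text
time_s: 10.7
eef_pos: [0.5918, -0.0727, 0.2432]
ee_rot: [0.758, 0.653, 0.005, 0.005]
force: [0.5, 0.3, -0.8]
grip_width: 0.0601
grip_force: 0.0
tcp [ 0.5918 -0.0727  0.2432] d_tool [ 0.3041 -0.1487  0.0215] rv_tool [ 0.01   -0.0106  1.5217]
```

View pics/w5.png

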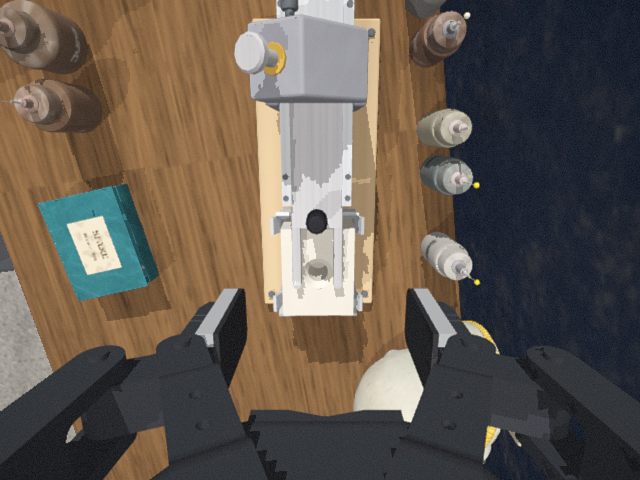

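Wrist view 5: bar home, fork over the block (knob (317,221), tips (297,285),(338,285)); pin head face at (252,53) with yellow stem beside the housing.

In the tool's units: 0.0434 m is 0.868, -0.0212 m is -0.424, 0.15 rad / 4 = 0.0375.

```bash
echo '[[[0.868,-0.424,0],[0,0,0]],[[0.868,-0.424,0],[0,0,0]],[[0.868,-0.424,0],[0,0,0]],[[0.868,-0.424,0],[0,0,0]],[[0.868,-0.424,0],[0,0,0]],[[0.868,-0.424,0],[0,0,0]],[[0.868,-0.424,0.4],[0,0,0]],[[0,0,0],[0,0,0.0375]]]' | python3 shift.py ; python3 - <<'E'
from h import *
w=cam("wrist")
im=r.grab_frame("wrist")[:,:,::-1].copy();cv2.imwrite("pics/w6.png",im)
np.savez("w6.npz",K=w[0],o=w[1],M=w[2])
E
echo '[[[0,0,0],[0,0,0.0375]],[[0,0,0],[0,0,0.0375]],[[0,0,0],[0,0,0.0375]],[[0,0,0],[0,0,0.0375]],[[0,0,0],[0,0,0.0375]],[[0,0,0],[0,0,0.0375]],[[0,0,0],[0,0,0.0375]],[[0,0,0],[0,0,0.0375]],[[0,0,0],[0,0,0.0375]],[[0,0,0],[0,0,0]]]' | python3 shift.py;python3 - <<'E'
from h import *
to([.49,.25,.22],down(-1.67))
w=cam("wrist")
im=r.grab_frame("wrist")[:,:,::-1].copy();cv2.imwrite("pics/w7.png",im)
np.savez("w7.npz",K=w[0],o=w[1],M=w[2])
E
```

```text
time_s: 11.55
eef_pos: [0.4828, 0.2546, 0.2141]
ee_rot: [0.802, 0.598, -0.001, -0.002]
force: [-0.7, -0.8, 0.2]
grip_width: 0.06
grip_force: 0.0
time_s: 12.6
eef_pos: [0.4871, 0.247, 0.2162]
ee_rot: [0.999, -0.039, 0.0, 0.001]
force: [0.4, 0.2, -1.3]
grip_width: 0.06
grip_force: 0.0
tcp [0.4871 0.247  0.2162] d_tool [ 0.0027 -0.0032 -0.0038] rv_tool [ 0.0013 -0.001   0.0208]
```

View pics/w7.png

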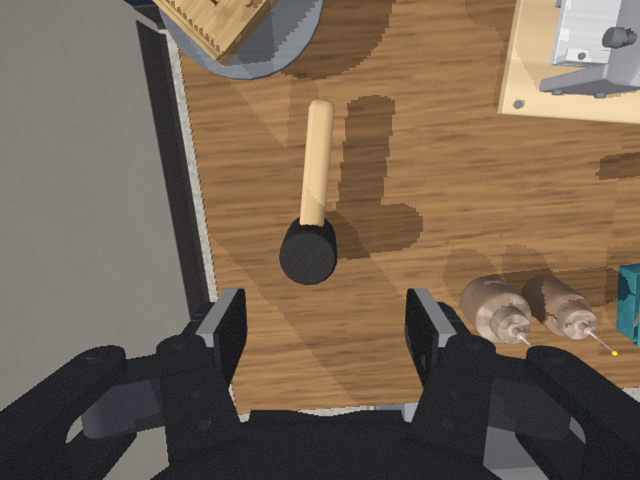

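Wrist view 7: mallet head top face centred about (308,255) radius ~29, handle axis from (313,222) to (322,102), pointing away; bottles lower right and turntable upper left are clear of the grasp.

```bash
python3 - <<'E'
from h import *
L=lambda n:(lambda z:(z["K"],z["o"],z["M"]))(np.load(n))
im=cv2.imread("pics/w7.png");c=L("w7.npz");hsv=cv2.cvtColor(im,cv2.COLOR_BGR2HSV)
m=np.zeros(im.shape[:2],np.uint8);m[95:225,290:345]=((hsv[...,2]>185)*255)[95:225,290:345]
k=max(cv2.findContours(m,0,1)[0],key=cv2.contourArea);print(cv2.boundingRect(k),cv2.minAreaRect(k))
for y in(115,140,165,190,210):
    xs=np.where(m[y])[0];a=plane(c,(xs[0],y),.033);b=plane(c,(xs[-1]+1,y),.033);a2=plane(c,(xs[0],y),.042);b2=plane(c,(xs[-1]+1,y),.042);print(xs[[0,-1]],(a+b)/2,np.linalg.norm(a-b),(a2+b2)/2,np.linalg.norm(a2-b2))
hc=plane(c,(308,255),.066);print("head",hc,tri([(c,(308,255)),(cam("side"),(225,211)),(cam("top"),(212,279))]), "end",plane(c,(322,100),.04))
# radius of disc
print([plane(c,p,.066) for p in((308,284),(279,255),(337,255))])
# pin from w5
print("pin w5",plane(L("w5.npz"),(252,53),.145))
h6=cv2.imread("pics/w6.png").max(2);mm=(h6<50).astype(np.uint8)*255;mm[300:]=0
for q in cv2.findContours(mm,0,1)[0]:
    if cv2.contourArea(q)>500:print("w6 dark",cv2.boundingRect(q),cv2.minAreaRect(q))
print("proj head w6",proj(L("w6.npz"),hc),"pin",proj(L("w6.npz"),[.5667,.0403,.145]))
E
```

```text
(300, 100, 31, 125) ((314.8670654296875, 162.5218963623047), (21.616031646728516, 124.81092834472656), 4.68589973449707)
[308 329] [0.5666 0.2452 0.033 ] 0.01726688723007477 [0.5662 0.2451 0.042 ] 0.01678983252655026
[306 327] [0.5477 0.2484 0.033 ] 0.017537404578939857 [0.5479 0.2482 0.042 ] 0.017052875941524343
[304 325] [0.5283 0.2517 0.033 ] 0.01781653321734174 [0.529  0.2514 0.042 ] 0.01732429273076288
[302 323] [0.5082 0.255  0.033 ] 0.018104690980229265 [0.5094 0.2547 0.042 ] 0.017604489185146444
[301 318] [0.4917 0.259  0.033 ] 0.01500698168488723 [0.4934 0.2585 0.042 ] 0.014592364324902896
head [0.4629 0.2619 0.066 ] (array([0.4595, 0.2594, 0.0627]), [np.float64(0.0035185798590694297), np.float64(0.0012877768877022277), np.float64(0.004017829265542923)]) end [0.577 0.242 0.04 ]
[array([0.4391, 0.264 , 0.066 ]), array([0.4646, 0.2842, 0.066 ]), array([0.4611, 0.2395, 0.066 ])]
pin w5 [0.5693 0.0394 0.145 ]
w6 dark (264, 182, 60, 67) ((293.5, 215.0), (66.0, 59.0), 90.0)
w6 dark (570, 0, 70, 300) ((604.5, 149.5), (299.0, 69.0), 90.0)
w6 dark (466, 0, 82, 31) ((506.5, 15.0), (30.0, 81.0), 90.0)
w6 dark (445, 0, 24, 37) ((456.6486511230469, 16.89189910888672), (37.154170989990234, 19.72787857055664), 80.53767395019531)
w6 dark (0, 0, 353, 118) ((172.55001831054688, 48.150001525878906), (22.768400192260742, 370.9352111816406), 71.56504821777344)
proj head w6 [296.7779 220.5053] pin [534.465  510.7583]
```

```bash
python3 -c "
from h import *
to([.5181,.2524,.08],down(-1.737))"
```

```text
tcp [0.487  0.2473 0.2162] d_tool [ 0.0305 -0.0076  0.1362] rv_tool [ 0.0012 -0.001   0.0932]
```

Units first: shifts go in shares of 50 mm and turns go in shares of 4 rad. So 0.045 m is 0.9, 0.04 m is 0.8, 0.093 rad / 4 = 0.0233.

```bash
echo '[[[0.61,-0.152,0],[0,0,0]],[[0,0,0.8],[0,0,0.0233]],[[0,0,0.9],[0,0,0]],[[0,0,0.9],[0,0,0]],[[0,0,0],[0,0,0]],[[0,0,0],[0,0,0]]]' | python3 shift.py; python3 -c "
from h import *
to([.5181,.2524,.014],down(-1.737))"
```

```text
time_s: 13.25
eef_pos: [0.5181, 0.2529, 0.0869]
ee_rot: [0.997, -0.084, -0.0, 0.0]
force: [-0.5, -0.4, 0.4]
grip_width: 0.0602
grip_force: 0.0
tcp [0.5181 0.2529 0.0869] d_tool [0.0001 0.0004 0.0729] rv_tool [ 0.001  -0.     -0.0011]
```

In the tool's units: 0.035 m is 0.7, 0.03 m is 0.6.

```bash
echo '[[[0,0,0.7],[0,0,0]],[[0,0,0.6],[0,0,0]],[[0,0,0.16],[0,0,0]],[[0,0,0],[0,0,0]],[[0,0,0],[0,0,0]]]' | python3 shift.py; python3 -c "
from h import *
to([.5181,.2524,.014],down(-1.737))
w=cam('wrist')
im=r.grab_frame('wrist')[:,:,::-1].copy();cv2.imwrite('pics/w8.png',im)
np.savez('w8.npz',K=w[0],o=w[1],M=w[2])"
```

```text
time_s: 13.75
eef_pos: [0.5193, 0.254, 0.0157]
ee_rot: [0.996, -0.084, 0.002, -0.001]
force: [-0.2, -0.1, 0.3]
grip_width: 0.06
grip_force: 0.0
tcp [0.5193 0.254  0.0157] d_tool [-0.0009  0.0018  0.0017] rv_tool [-0.0018 -0.0034 -0.0029]
```

View pics/w8.png

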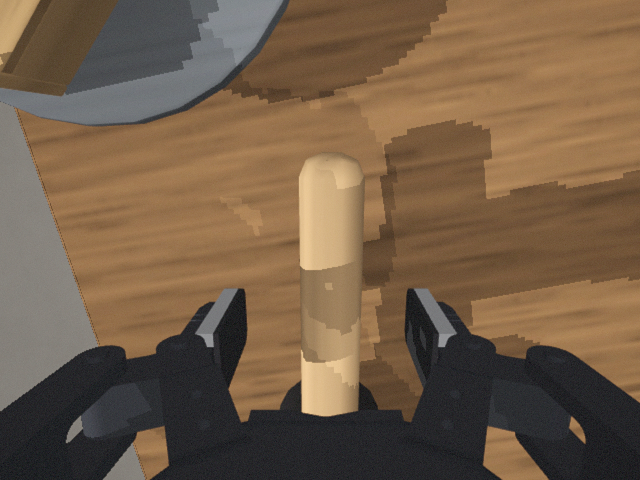

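Wrist view 8: handle upright in the image (x 300–362, end at row 155), nearly centred between the fingers (245/405).

In the tool's units: 0.0016 m is 0.032, 0.0015 m is 0.03.

```bash
python3 -c "
from h import *
z=np.load('w8.npz');c=(z['K'],z['o'],z['M']);p,q=tool()
for px in ((331,154),(331.5,200),(331,280),(331,350),(299,200),(363,200)): print(q.inv().apply(plane(c,px,.042)-p))"
echo '[[[0,0.032,0.03],[0,0,0]],[[0,0,0],[0,0,0]]]' | python3 shift.py; echo '[[[0,0,0],[0,0,0]],[[0,0,0],[0,0,0]],[[0,0,0],[0,0,0]],[[0,0,0],[0,0,0]],[[0,0,0],[0,0,0]]]' | python3 shift.py 0 115
```

```text
[ 0.0599  0.002  -0.026 ]
[ 0.0466  0.0022 -0.0261]
[ 0.0214  0.0022 -0.0262]
[-0.003   0.0022 -0.0263]
[ 0.0466 -0.0074 -0.0261]
[ 0.0466  0.0115 -0.0261]
time_s: 14.0
eef_pos: [0.5181, 0.2518, 0.013]
ee_rot: [0.996, -0.085, 0.001, -0.0]
force: [-0.1, 0.5, -0.2]
grip_width: 0.0606
grip_force: 0.0
time_s: 14.5
eef_pos: [0.5177, 0.252, 0.0123]
ee_rot: [0.996, -0.085, 0.001, -0.0]
force: [-0.8, -0.1, 4.4]
grip_width: 0.0184
grip_force: 111.9
```

In the tool's units: -0.05 m is -1, -0.03 m is -0.6.

```bash
cat > pin.py <<'E'
from h import *
Rs=R.from_euler('z',-.147).as_matrix();bed=np.array([.5808,-.1205,0])
ax=Rs@[-.5,0,.8660254];pin=bed+Rs@[-.0375,.157,.145]
Rt=R.from_matrix(np.c_[Rs@[.8660254,0,.5],Rs@[0,-1,0],-ax])
F=np.array([-.0575,0,.0123])
def goal(h): return pin+ax*h-Rt.apply(F)
E
echo '[[[0,0,-0.6],[0,0,0]],[[0,0,-1],[0,0,0]],[[0,0,-1],[0,0,0]],[[0,0,-1],[0,0,0]],[[0,0,-1],[0,0,0]],[[0,0,-0.6],[0,0,0]],[[0,0,0],[0,0,0]],[[0,0,0],[0,0,0]]]' | python3 shift.py; python3 -c "
from pin import *
print(goal(.05),Rt.as_matrix());to(goal(.05),Rt)"
```

```text
time_s: 15.3
eef_pos: [0.5171, 0.2518, 0.2716]
ee_rot: [0.996, -0.085, 0.0, 0.0]
force: [0.9, 0.8, -3.4]
grip_width: 0.0185
grip_force: 113.4
[0.5851 0.0376 0.2277] [[ 0.8567 -0.1465  0.4946]
 [-0.1268 -0.9892 -0.0732]
 [ 0.5    -0.     -0.866 ]]
tcp [0.5171 0.2518 0.2716] d_tool [0.1032 0.1997 0.044 ] rv_tool [ 0.0059  0.5227 -0.0218]
```

In the tool's units: 0.043 m is 0.86, 0.03 m is 0.6, 0.13 rad / 4 = 0.0325.

```bash
echo '[[[0.3,0.6,0],[0,0,0]],[[0.44,0.86,0],[0,0,0]],[[0.44,0.86,0],[0,0,0]],[[0.44,0.86,0],[0,0,0]],[[0.44,0.82,0],[0,0,0]],[[0,0,0],[0.0005,0.0325,-0.0018]],[[0,0,0],[0.0005,0.0325,-0.0018]],[[0,0,0],[0.0005,0.0325,-0.002]],[[0,0,0],[0,0.0325,0]],[[0,0,0],[0,0,0]]]' | python3 shift.py; python3 -c "
from pin import *
to(goal(.05),Rt)
w=cam('wrist')
cv2.imwrite('pics/s1.png',r.grab_frame('side')[:,:,::-1]);"
```

```text
time_s: 16.3
eef_pos: [0.5785, 0.0389, 0.2666]
ee_rot: [0.965, -0.069, 0.253, 0.019]
force: [-0.7, 1.3, -3.8]
grip_width: 0.0186
grip_force: 113.3
tcp [0.5785 0.0389 0.2666] d_tool [-0.0132  0.0003  0.0372] rv_tool [-0.0012  0.0097  0.0045]
```

In the tool's units: 0.015 m is 0.3, -0.0132 m is -0.264, 0.01 rad / 4 = 0.0025.

```bash
python3 -c "
from pin import *
z=np.load('w5.npz');c=(z['K'],z['o'],z['M']);im=cv2.imread('pics/w5.png');hsv=cv2.cvtColor(im,cv2.COLOR_BGR2HSV)
m=np.zeros(im.shape[:2],np.uint8);m[20:90,215:285]=(((hsv[...,1]<40)&(hsv[...,2]>150))*255)[20:90,215:285]
for k in cv2.findContours(m,0,1)[0]:
  if cv2.contourArea(k)>150: print(cv2.boundingRect(k),cv2.fitEllipse(k))
print(proj(c,pin),[proj(c,pin+Rs@np.array(v)) for v in ([0,.011,0],[0,-.011,0],[.0095,0,.0055],[-.0095,0,-.0055])])
"
echo '[[[-0.264,0,0.2],[-0.0003,0.0025,0.001]],[[0,0,0.3],[0,0,0]],[[0,0,0],[0,0,0]],[[0,0,0],[0,0,0]]]' | python3 shift.py; python3 -c "
from pin import *
to(goal(.01),Rt)"
```

```text
(250, 71, 15, 19) ((256.387939453125, 79.94046783447266), (13.70555591583252, 19.686981201171875), 28.555028915405273)
(234, 20, 51, 52) ((258.4704895019531, 42.934043884277344), (37.35506057739258, 62.283573150634766), 44.6992301940918)
[247.0609  52.0869] [array([246.0182,  30.3341]), array([248.0772,  73.2894]), array([262.7842,  50.123 ]), array([232.0592,  53.9607])]
time_s: 16.75
eef_pos: [0.5868, 0.0365, 0.2435]
ee_rot: [0.962, -0.074, 0.261, 0.019]
force: [0.6, -0.1, -2.5]
grip_width: 0.0182
grip_force: 113.2
tcp [0.5868 0.0365 0.2435] d_tool [-0.0097 -0.0008  0.0528] rv_tool [ 0.0017 -0.0057 -0.0052]
```

In the tool's units: 0.02 m is 0.4, 0.01 m is 0.2, -0.0057 rad / 4 = -0.0014.

```bash
echo '[[[-0.194,-0.016,0.3],[0.0004,-0.0014,-0.0013]],[[0,0,0.4],[0,0,0]],[[0,0,0.2],[0,0,0]],[[0,0,0],[0,0,0]],[[0,0,0],[0,0,0]]]' | python3 shift.py; python3 -c "
from pin import *
to(goal(0),Rt)"
```

```text
time_s: 17.25
eef_pos: [0.5981, 0.0351, 0.2032]
ee_rot: [0.963, -0.071, 0.257, 0.019]
force: [0.2, 0.2, -3.0]
grip_width: 0.0183
grip_force: 113.3
tcp [0.5981 0.0351 0.2032] d_tool [ 0.0008 -0.0005  0.0222] rv_tool [ 0.0002  0.0013 -0.0002]
```

In the tool's units: 0.014 m is 0.28, 0.01 m is 0.2.

```bash
echo '[[[0.01,-0.01,0.28],[0,0,0]],[[0,0,0.2],[0,0,0]],[[0,0,0.16],[0,0,0]],[[0,0,0.08],[0,0,0]],[[0,0,0],[0,0,0]]]' | python3 shift.py; python3 -c "
from pin import *
to(goal(-.0145),Rt);print(Rt.inv().apply(r.sense()['force']))"
```

```text
time_s: 17.75
eef_pos: [0.6165, 0.0339, 0.1739]
ee_rot: [0.964, -0.071, 0.256, 0.019]
force: [-4.7, 1.0, 1.4]
grip_width: 0.0183
grip_force: 114.4
tcp [0.6165 0.0339 0.1739] d_tool [-0.0005  0.0009  0.0021] rv_tool [0.0007 0.0052 0.0008]
[-3.4851 -0.3276 -3.6617]
```

In the tool's units: 0.003 m is 0.06, 0.002 m is 0.04.

```bash
echo '[[[0,0,0.06],[0,0,0]],[[0,0,0.04],[0,0,0]],[[0,0,0],[0,0,0]]]' | python3 shift.py; python3 -c "
from pin import *
to(goal(-.0145),Rt);print(Rt.inv().apply(r.sense()['force']))"
```

```text
time_s: 18.05
eef_pos: [0.619, 0.0336, 0.1709]
ee_rot: [0.964, -0.071, 0.254, 0.02]
force: [-5.4, 0.9, 1.9]
grip_width: 0.018
grip_force: 114.5
tcp [0.619  0.0336 0.1709] d_tool [-0.0011  0.001  -0.0017] rv_tool [0.0015 0.0081 0.0012]
[-3.8338 -0.0597 -4.3953]
```

In the tool's units: 0.003 m is 0.06, 0.002 m is 0.04, -0.006 rad / 4 = -0.0015.

```bash
echo '[[[0,0,0.06],[0,-0.0015,0]],[[0,0,0.04],[0,0,0]],[[0,0,0],[0,0,0]]]' | python3 shift.py; python3 -c "
from pin import *
to(goal(-.0145),Rt);print(Rt.inv().apply(r.sense()['force']))"
```

```text
time_s: 18.35
eef_pos: [0.6229, 0.0334, 0.1683]
ee_rot: [0.965, -0.071, 0.253, 0.019]
force: [-6.6, 2.2, 11.5]
grip_width: 0.0183
grip_force: 117.1
tcp [0.6229 0.0334 0.1683] d_tool [-0.0032  0.0014 -0.0059] rv_tool [0.0003 0.0106 0.0006]
[ -0.16    -1.2231 -13.3333]
```

In the tool's units: 0.002 m is 0.04, -0.004 rad / 4 = -0.001.

```bash
echo '[[[0,0,0.04],[0,-0.001,0]],[[0,0,0],[0,0,0]]]' | python3 shift.py; python3 -c "
from pin import *
to(goal(-.0145),Rt);print(Rt.inv().apply(r.sense()['force']))"; echo '[[[0,0,-0.2],[0,0,0]],[[0,0,-0.2],[0,0,0]],[[0,0,-0.6],[0,0,0]],[[0,0,-1],[0,0,0]],[[0,0,-0.6],[0,0,0]],[[0,0,0],[0,0,0]]]' | python3 shift.py; python3 -c "
from pin import *
to(goal(.05),Rt);
np.set_printoptions(precision=3)
cv2.imwrite('pics/s2.png',r.grab_frame('side')[:,:,::-1]);cv2.imwrite('pics/t2.png',r.grab_frame('top')[:,:,::-1])
s=cam('side');t=cam('top');dn=pin-ax*.0145
for n,c in(('side',s),('top',t)):print(n,'up',proj(c,pin),'down',proj(c,dn))
"
```

```text
time_s: 18.55
eef_pos: [0.6243, 0.0333, 0.1672]
ee_rot: [0.965, -0.071, 0.252, 0.019]
force: [-8.0, 1.6, 16.7]
grip_width: 0.0185
grip_force: 118.3
tcp [0.6243 0.0333 0.1672] d_tool [-0.0039  0.0015 -0.0075] rv_tool [0.     0.0136 0.0005]
[  1.3334  -0.3935 -18.5047]
time_s: 19.15
eef_pos: [0.5608, 0.0433, 0.283]
ee_rot: [0.965, -0.071, 0.252, 0.018]
force: [0.9, 1.0, -2.7]
grip_width: 0.0186
grip_force: 115.2
tcp [0.5608 0.0433 0.283 ] d_tool [-0.0053  0.0022  0.0604] rv_tool [-0.0022  0.012  -0.    ]
side up [311.474 203.15 ] down [314.717 208.246]
top up [296.878 231.56 ] down [297.549 229.134]
```

```bash
python3 -c "
import cv2,numpy as np
a=cv2.imread('pics/side0.png',0);b=cv2.imread('pics/s2.png',0)
for i in(a,b):
  print(i[194:222:2,298:334:2])
"
```

```text
[[147 126 106  84  81  80  78  54  50  44  42  42  43  44  43  44  45  42]
 [110 107  91  82  77  81  97  97  53  45  40  42  43  43  44  42  41  41]
 [114 108  88  80  73  73  84 102  72  44  43  44  43  44  46  47  43  42]
 [102  96  88  74  71  73  85 104  95  47  44  46  43  43  49  47  40  42]
 [ 92  94  85  72  75 116 172 191 176  91  47  49  47  42  45  44  45  41]
 [ 80  75  75  74  97 184 203 196 157  97  89 138  95  51  44  45  42  49]
 [ 81  76  73  73 121 188 185 148 119 137 154 159 149 119  69  48  46  46]
 [ 72  70  65  63  76 109 110 106 110 138 161 160 158 151 131  98  58  45]
 [ 63  66  64  64  63  90 120 113 106 122 163 155 158 158 152 134 120  88]
 [ 63  63  63  68  84 134 157 155 111 109 137 149 160 157 137 110 115 124]
 [ 67  68  62  77 143 154 158 167 130 100 108 146 151 123  96  89  91 100]
 [ 65  65  63  68 111 153 157 152 139 101  94 105 104  92  90  92  90  93]
 [ 66  66  58  59  81 116 153 155 144  98  96  95  90  89  90  90  91  90]
 [ 68  66  67  68  77  89 118 153 123  97  95  94  92  91  90  89  92  91]]
[[125 103  96  86  80  85  74  57  49  41  44  46
[... 301 characters left out ...]
 47  46  46  45  43  45]
 [ 66  68  65  62  63  60  63  51  47  58 105 161 110  54  47  47  48  47]
 [ 67  63  60  61  60  63  57  75 142 191 194 188 179 134  77  52  52  50]
 [ 64  61  60  62  63  83 118 205 229 228 189 175 186 179 147 107  66  51]
 [ 62  63  62  61  64  97 199 230 229 201 143 153 186 186 179 150 130  93]
 [ 66  64  64  65  95 155 186 193 163 136 124 122 172 191 167 127 131 136]
 [ 66  64  65  86 171 188 178 126 112 115 116 130 174 148 113 102 105 118]
 [ 64  66  65  69 131 184 186 147 120 118 121 139 130 104 102 100 102 102]
 [ 63  62  61  62  87 140 181 162 137 129 124 112 106 101 102 103 106 106]
 [ 63  61  62  67  82  97 140 181 177 140 109 102 104 104 103 105 103 103]]
```

Numeric crop compare shows the pin head moved from about (311,203) to (315,209), the predicted latched position. Now return the mallet.

In the tool's units: -0.13 rad / 4 = -0.0325.

```bash
echo '[[[0,0,0],[0,-0.0325,0]],[[0,0,0],[0,-0.0325,0]],[[0,0,0],[0,-0.0325,0]],[[0,0,0],[0,-0.0325,0]],[[0,0,0],[0,0,0]]]' | python3 shift.py; python3 -c "
from h import *
to([.5177,.252,.27],down(-1.737))"
```

```text
time_s: 19.75
eef_pos: [0.5634, 0.0403, 0.275]
ee_rot: [0.997, -0.075, -0.006, 0.001]
force: [0.5, -0.8, -4.0]
grip_width: 0.0187
grip_force: 114.8
tcp [0.5634 0.0403 0.275 ] d_tool [-0.0769 -0.2024  0.0051] rv_tool [0.0036 0.0115 0.0155]
```

In the tool's units: 0.05 m is 1, -0.041 m is -0.82, 0.015 rad / 4 = 0.0038.

```bash
echo '[[[-0.3,-0.8,0],[0,0,0]],[[-0.31,-0.82,0],[0,0,0]],[[-0.31,-0.82,0],[0,0,0]],[[-0.31,-0.82,0],[0,0,0]],[[-0.31,-0.8,0],[0.0008,0.0028,0.0038]],[[0,0,0.8],[0,0,0]],[[0,0,1],[0,0,0]],[[0,0,1],[0,0,0]],[[0,0,0],[0,0,0]],[[0,0,0],[0,0,0]]]' | python3 shift.py; python3 -c "
from h import *
to([.5177,.252,.0135],down(-1.737))
w=cam('wrist')
im=r.grab_frame('wrist')[:,:,::-1].copy();cv2.imwrite('pics/w9.png',im);cv2.imwrite('pics/s3.png',r.grab_frame('side')[:,:,::-1])
for n in('pics/w8.png','pics/w9.png'):
  g=cv2.GaussianBlur(cv2.imread(n).astype(np.float32),(3,3),0).sum(2)
  print(n)
  for y in range(175,400,25):
    d=np.abs(np.gradient(g[y]));a=285+np.argmax(d[285:318]);b=345+np.argmax(d[345:378]);print(y,a,b,b-a)
  d=np.abs(np.gradient(g[120:200,331]));print('end',120+np.argmax(d))
h=cv2.imread('pics/s3.png').max(2);s=cam('side')
p=proj(s,tool()[0]+tool()[1].apply([-.0575,0,-.0207]));print(p)
x,y=int(p[0]),int(p[1])
for n in('side0','s3'):
  h=cv2.imread(f'pics/{n}.png').max(2);q=(226,224) if n=='side0' else (x,y)
  m=np.zeros_like(h);m[q[1]-28:q[1]+28,q[0]-22:q[0]+22]=(h[q[1]-28:q[1]+28,q[0]-22:q[0]+22]<55)*255
  for k in cv2.findContours(m,0,1)[0]:
    if cv2.contourArea(k)>100: print(n,cv2.minAreaRect(k),cv2.boundingRect(k))
"
```

```text
time_s: 20.75
eef_pos: [0.5153, 0.2538, 0.1377]
ee_rot: [0.997, -0.081, 0.003, 0.001]
force: [0.5, 0.1, -1.9]
grip_width: 0.0182
grip_force: 114.6
tcp [0.5153 0.2538 0.1377] d_tool [0.002  0.0012 0.1242] rv_tool [ 0.0012 -0.0056  0.0041]
pics/w8.png
175 299 363 64
200 299 364 65
225 299 363 64
250 299 362 63
275 299 361 62
300 302 361 59
325 303 377 74
350 302 374 72
375 301 358 57
end 158
pics/w9.png
175 292 359 67
200 293 359 66
225 293 358 65
250 294 358 64
275 294 357 63
300 293 373 80
325 288 362 74
350 297 354 57
375 297 354 57
end 152
[221.2952 171.6159]
side0 ((225.50772094726562, 225.56155395507812), (25.303083419799805, 16.248550415039062), 82.87498474121094) (217, 212, 18, 27)
s3 ((220.0, 171.0), (16.0, 30.0), 0.0) (212, 156, 17, 31)
```

In the tool's units: 0.04 m is 0.8, 0.03 m is 0.6, -0.0056 rad / 4 = -0.0014.

```bash
echo '[[[0.04,0.024,0.8],[0.0003,-0.0014,0.001]],[[0,0,0.8],[0,0,0]],[[0,0,0.6],[0,0,0]],[[0,0,0.16],[0,0,0]],[[0,0,0],[0,0,0]],[[0,0,0],[0,0,0]]]' | python3 shift.py; python3 -c "
from h import *
to([.5177,.252,.0135],down(-1.737));print(r.sense()['force'],r.sense()['wrist_torque'])"
```

```text
time_s: 21.45
eef_pos: [0.5193, 0.253, 0.0222]
ee_rot: [0.997, -0.083, 0.002, -0.001]
force: [0.6, -0.3, -3.0]
grip_width: 0.0186
grip_force: 114.7
tcp [0.5193 0.253  0.0222] d_tool [-0.0015  0.0013  0.0087] rv_tool [-0.0029 -0.0038 -0.0009]
[ 0.5688 -0.3356 -2.9844] [-0.0385 -0.1879 -0.0116]
```

In the tool's units: 0.004 m is 0.08, 0.002 m is 0.04, -0.004 rad / 4 = -0.001.

```bash
echo '[[[0,0,0.08],[-0.0007,-0.001,0]],[[0,0,0.04],[0,0,0]],[[0,0,0],[0,0,0]]]' | python3 shift.py; echo '[[[0,0,0.02],[0,0,0]],[[0,0,0],[0,0,0]]]' | python3 shift.py
```

```text
time_s: 21.75
eef_pos: [0.5181, 0.2522, 0.0143]
ee_rot: [0.997, -0.083, -0.001, 0.001]
force: [-0.0, 0.6, -3.1]
grip_width: 0.0186
grip_force: 114.7
time_s: 21.95
eef_pos: [0.5178, 0.2521, 0.0129]
ee_rot: [0.997, -0.083, -0.002, 0.001]
force: [-0.2, -0.0, -3.6]
grip_width: 0.0184
grip_force: 114.7
```

In the tool's units: 0.001 m is 0.02.

```bash
echo '[[[0,0,0.02],[0,0,0]],[[0,0,0],[0,0,0]]]' | python3 shift.py; echo '[[[0,0,0.02],[0,0,0]],[[0,0,0],[0,0,0]]]' | python3 shift.py; python3 -c "
from h import *
print(r.sense()['force'],r.sense()['wrist_torque'])"
```

```text
time_s: 22.15
eef_pos: [0.5177, 0.2521, 0.0118]
ee_rot: [0.997, -0.083, -0.002, 0.001]
force: [0.1, 0.1, -3.0]
grip_width: 0.0184
grip_force: 114.7
time_s: 22.35
eef_pos: [0.5177, 0.2521, 0.0107]
ee_rot: [0.997, -0.083, -0.002, 0.001]
force: [-0.4, 0.9, -3.2]
grip_width: 0.0181
grip_force: 114.7
[-0.4123  0.9315 -3.2304] [-0.06   -0.1737 -0.0153]
```

```bash
for i in 1; do echo '[[[0,0,0.02],[0,0,0]],[[0,0,0],[0,0,0]]]' | python3 shift.py; done; echo '[[[0,0,0.02],[0,0,0]],[[0,0,0],[0,0,0]]]' | python3 shift.py; python3 -c "
from h import *
print(r.sense()['force'],r.sense()['wrist_torque'])"
```

```text
time_s: 22.55
eef_pos: [0.5177, 0.2521, 0.0097]
ee_rot: [0.997, -0.083, -0.002, 0.001]
force: [-0.7, -0.5, -2.9]
grip_width: 0.0184
grip_force: 114.7
time_s: 22.75
eef_pos: [0.5178, 0.2521, 0.0088]
ee_rot: [0.997, -0.083, -0.002, 0.001]
force: [-0.4, 0.9, -2.6]
grip_width: 0.0186
grip_force: 114.8
[-0.3605  0.9096 -2.5636] [-0.0242 -0.1222 -0.0215]
```

In the tool's units: -0.005 m is -0.1, 0.08 rad / 4 = 0.02.

```bash
echo '[[[0,0,-0.1],[0,0,0]],[[0,0,0],[0,0.02,0]],[[0,0,0],[0,0,0]]]' | python3 shift.py;echo '[[[0,0,0.02],[0,0,0]],[[0,0,0],[0,0,0]]]' | python3 shift.py; python3 -c "
from h import *
print(r.sense()['force'],r.sense()['wrist_torque'])"
```

```text
time_s: 23.05
eef_pos: [0.516, 0.2533, 0.0143]
ee_rot: [0.996, -0.082, 0.038, 0.004]
force: [-0.6, 1.7, -2.4]
grip_width: 0.0181
grip_force: 114.9
time_s: 23.25
eef_pos: [0.5184, 0.252, 0.013]
ee_rot: [0.996, -0.083, 0.038, 0.004]
force: [1.0, -0.1, -3.7]
grip_width: 0.0182
grip_force: 114.9
[ 0.9518 -0.0847 -3.6884] [ 0.0056 -0.0647 -0.0414]
```

In the tool's units: 0.001 m is 0.02.

```bash
echo '[[[0,0,0.02],[0,0,0]],[[0,0,0],[0,0,0]]]' | python3 shift.py;  python3 -c "
from h import *
print(r.sense()['force'],r.sense()['wrist_torque'])"; echo '[[[0,0,0.02],[0,0,0]],[[0,0,0],[0,0,0]]]' | python3 shift.py;  python3 -c "
from h import *
print(r.sense()['force'],r.sense()['wrist_torque'])"
```

```text
time_s: 23.45
eef_pos: [0.5187, 0.2518, 0.0119]
ee_rot: [0.996, -0.084, 0.038, 0.004]
force: [0.6, -0.5, -1.0]
grip_width: 0.0184
grip_force: 115.4
[ 0.6093 -0.4691 -0.9568] [-0.0452 -0.1445  0.0292]
time_s: 23.65
eef_pos: [0.5189, 0.2518, 0.0116]
ee_rot: [0.996, -0.084, 0.039, 0.004]
force: [-0.0, -1.4, 7.8]
grip_width: 0.0183
grip_force: 116.9
[-0.0192 -1.4247  7.7695] [-0.3584  0.2973  0.0296]
```

In the tool's units: -0.0006 m is -0.012.

```bash
echo '[[[0,0,-0.012],[0,0,0]],[[0,0,0],[0,0,0]]]' | python3 shift.py; echo '[[[0,0,0],[0,0,0]],[[0,0,0],[0,0,0]],[[0,0,0],[0,0,0]],[[0,0,0],[0,0,0]]]' | python3 shift.py 0.06 40; echo '[[[0.032,0,-0.4],[0,0,0]],[[0.048,0,-0.6],[0,0,0]],[[0.08,0,-1],[0,0,0]],[[0.08,0,-1],[0,-0.02,0]],[[0,0,-1],[0,0,0]],[[0,0,-0.4],[0,0,0]],[[0,0,0],[0,0,0]]]' | python3 shift.py; python3 - <<'E'
from pin import *
w=cam("wrist");im=r.grab_frame("wrist")[:,:,::-1].copy();cv2.imwrite("pics/w10.png",im)
cv2.imwrite('pics/s4.png',r.grab_frame('side')[:,:,::-1]);cv2.imwrite('pics/t4.png',r.grab_frame('top')[:,:,::-1])
for n in('side0','s4'):
  h=cv2.imread(f'pics/{n}.png').max(2);m=np.zeros_like(h);m[196:252,204:248]=(h[196:252,204:248]<55)*255
  for k in cv2.findContours(m,0,1)[0]:
    if cv2.contourArea(k)>100: print(n,cv2.minAreaRect(k),cv2.boundingRect(k))
for n in('top0','t4'):
  h=cv2.imread(f'pics/{n}.png').max(2);m=np.zeros_like(h);m[262:300,192:232]=(h[262:300,192:232]<55)*255
  for k in cv2.findContours(m,0,1)[0]:
    if cv2.contourArea(k)>60: print(n,cv2.boundingRect(k))
a=cv2.imread('pics/side0.png',0)[150:,120:395].astype(int);b=cv2.imread('pics/s4.png',0)[150:,120:395].astype(int)
m=(np.abs(cv2.blur((a-b).astype(np.float32),(3,3)))>35).astype(np.uint8)
for k in cv2.findContours(m,0,1)[0]:
  if cv2.contourArea(k)>25: x,y,w_,h_=cv2.boundingRect(k);print('diff',x+120,y+150,w_,h_)
hsv=cv2.cvtColor(im,cv2.COLOR_BGR2HSV)
for y in(115,140,165,190):
  xs=np.where(hsv[y,250:400,2]>185)[0]+250;print(y,xs[[0,-1]] if len(xs) else None)
print(tool()[0])
E
```

```text
time_s: 23.85
eef_pos: [0.5187, 0.2519, 0.0118]
ee_rot: [0.996, -0.084, 0.039, 0.004]
force: [1.6, -1.0, 2.9]
grip_width: 0.0187
grip_force: 115.6
time_s: 24.25
eef_pos: [0.5178, 0.2522, 0.0114]
ee_rot: [0.996, -0.083, 0.038, 0.004]
force: [-0.2, -0.1, -0.6]
grip_width: 0.0602
grip_force: 0.0
time_s: 24.95
eef_pos: [0.5202, 0.2533, 0.2352]
ee_rot: [0.996, -0.084, 0.001, -0.001]
force: [0.1, -1.0, -1.7]
grip_width: 0.06
grip_force: 0.0
side0 ((225.50772094726562, 225.56155395507812), (25.303083419799805, 16.248550415039062), 82.87498474121094) (217, 212, 18, 27)
s4 ((224.8676300048828, 225.77940368652344), (26.536989212036133, 16.336355209350586), 85.60128784179688) (216, 212, 18, 28)
diff 311 337 66 60
diff 340 277 41 20
diff 312 273 42 44
diff 338 250 47 32
diff 328 241 16 9
diff 345 235 9 16
diff 332 225 12 14
diff 306 200 13 13
115 None
140 None
165 [317 333]
190 [317 333]
[0.5182 0.252  0.2307]
```

```bash
python3 - <<'E'
from pin import *
b=cv2.imread('pics/s2.png',0).astype(int);d=cv2.imread('pics/s4.png',0).astype(int)
print("pin patch change",np.abs(b-d)[196:222,298:334].mean(),"bar/mould patch",np.abs(b-d)[220:320,320:395].mean())
s=cam('side')
for P in ([0,.0,.074],[0,.051,.114],[0,.113-.009,.114]): print(proj(s,bed+Rs@np.array(P)))
h=cv2.imread('pics/s4.png').max(2);m=np.zeros_like(h);m[215:300,320:385]=(h[215:300,320:385]<45)*255
print([cv2.boundingRect(k) for k in cv2.findContours(m,0,1)[0] if cv2.contourArea(k)>20])
r.job_done()
E
```

```text
pin patch change 2.9017094017094016 bar/mould patch 9.557733333333333
[360.8473 266.5663]
[349.9506 235.9368]
[338.5202 224.5758]
[]
the job is handed in; nothing more can be done
```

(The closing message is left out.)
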